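# Load a filter cartridge into the gravity loader

## Robot

A 6-joint arm with a two-finger parallel gripper is mounted at the origin on the work surface. World frame = base frame: x ahead of the robot, y to its left, z up, the work surface at z = 0. Lengths are in m, angles in rad, forces in N, time in s.
With the tool pointing down it reaches from about 0.35 to 0.85 m from the base axis. Payload 8.1 kg.
Tool frame: the origin (TCP) lies between the finger pads; the fingertips stand 25 mm ahead of it and the grasp point (between the pads) lies 6 mm ahead of it (robot.tip_extent is the distance from the TCP to the fingertips, in m); z points along the fingers, y is the direction in which the jaws open and shut (so a half turn about z gives the same grasp; the last joint's range is limited). The gripper opens to 93 mm and grips with 3 to 60 N. Pads are 15 mm wide; open, the fingers measure 128 mm over their backs; the gripper's body (75 mm by 188 mm) begins 65 mm behind the grasp point.
Start: joints at [-1.188, 0.13, 1.488, -0, 1.523, -0.085], TCP at [0.271, -0.536, 0.244] pointing down, gripper open.
Joint ranges: [-2.96, 2.96], [-0.89, 2.26], [0.02, 2.5], [-1.34, 4.48], [0, 2.73], [-2.66, 2.66]. Speed limits (rad/s): [2.39, 2.39, 2.79, 3.14, 3.14, 3.14].

## Interface

Orientations are given as a rotation vector (axis times angle).
In Python, from plant import robot gives the robot as it stands.
- The arm moves only by the tool drive_tool, never from a script. Its argument "increments" is a list of rows, each a list of 7 numbers: the closure, from 0 (fully open) to 1 (shut), then the shift along the world's x, y, z in units of 25 mm (1.0 is 25 mm), then the turn, a rotation vector about the world's x, y, z in rad. In form: [[gripper, dx, dy, dz, rx, ry, rz], ...]. A call has 1 to 20 rows; each row is the pose to reach, as a shift and turn from the pose commanded when the call began; what a row does not reach only later rows make up. A row lasts 1/12 s, in which the tool goes at most 41.7 mm and 7.16 degrees, less where a joint would pass 70% of its speed; a pose out of reach is approached as far as the arm can. A call with a gripper value outside its range is refused whole. The fingers move at their own pace and stop on an object; "squeeze" is the grip in N (left out, the last holds). Time passes only in rows, so rows that repeat a pose let the fingers close. It gives the time, the measured TCP pose, the force and the opening at its end, in the units of the state.
- robot.read_state(): the state, without advancing time (a new reading comes with each control period).
- robot.read_camera(name): name is "scene" or "top" or "wrist"; returns a dict with "image" (480x640x3 uint8, red, green, blue), "fx", "fy", "cx", "cy" (pixels), "T" (4x4, takes a point from camera to world coordinates); the wrist camera has in their place "mount" (4x4, takes a point from camera to tool coordinates, whose origin is the TCP and whose axes are the flange's). Camera axes: x right, y down, z forward; pixel columns grow to the right and rows downward; lengths in m; the calibration is good to about 2 mm. The wrist camera is an equidistant fisheye: a pixel r from the principal point sees the ray r / f radians off the axis. A picture is of the moment at which its call begins: read the wrist's pose just before it. There is no depth.
- robot.close_job(): hands the job in, once; it reports no verdict.
The state is a dict: "t": time; "q": joint angles; "dq": joint speeds; "joint_torque": joint torques, N m; "tool_pos": TCP position; "orientation": TCP orientation; "force": force on the tool from outside, world axes, zero at the start; "wrist_torque": the same for the moment, N m; "opening": finger opening in m.
Only numpy, scipy, OpenCV 4.12 (cv2) and the standard library are available. Lean on these libraries where they do the work, as an engineer would, in place of code of your own. Each camera call takes 0.05 s, during which the arm holds its last target.

## Task

Pick up the white filter cartridge with the blue shoulder and lay it in the upper end of the sloping loader, pointed black nose first, so that it slides down under the clear cover and comes to rest fully home with its blue shoulder against the blue jaws. Leave the bottle, the jar and the vial tray standing where they are.

Things in the scene. Friction and masses are not known exactly. Their poses are not given: they have to be found in the camera images.
- cartridge: Loose filter cartridge, 0.2 to 0.4 kg, 130 mm long, 44 mm high, flat on the bench at any yaw. Origin: centre of its underside; x points along it to the nose, z up. x = -65 to -30 mm: blue shoulder block, 60 mm wide; -30 to 47: white barrel, 36 wide; 47 to 65: black nose, a wedge tapering to a point as seen from above. All is 44 mm high with upright flat sides.
- nose (a point): The point of the cartridge's nose: x = 65 mm, y = 0, z = 22 mm in the cartridge's frame.
- lane: Slippery straight chute of the fixed loader, 38 degrees steep, running down roughly towards the robot (heading varies). Origin: on the middle of its floor, at the upslope faces of the blue jaws, 95 mm above the bench. x runs down the slope, y across, z square off the floor (leaning to the robot). Floor 140 mm wide, x = -245 (upper end) to 115 mm. A part let go in it slides down by itself.
- apron (a point): Middle of the bare upper floor of the lane (x = -205 mm in the lane's frame), where the cartridge is laid: x = -245 to -167 mm has no walls and nothing above. Below it, x = -167 to -115 mm, side guides 40 mm high converge from about 50 to 37 mm either side of the middle; nothing above them.
- mouth (a point): Entrance of the tunnel, on the middle of the lane's floor (x = -115 mm in the lane's frame). The tunnel runs from here to x = 0: inner walls at y = -36 and 36 mm, clear cover with underside 62 mm and top 68 mm above the floor, 88 mm wide outside.
- home (a point): Where the cartridge's origin lies when it is fully home (x = 30 mm in the lane's frame), its axes parallel to the lane's and its shoulder against the blue jaws. Jaws: x = 0 to 115 mm, 50 mm high, open above, inner faces at y = -23 and 23 mm: the barrel passes between them, the shoulder does not. Shoulder first, the cartridge jams there, short of home.
- vial_tray: Bystander: loose grey tray 110 x 80 x 40 mm with six capped amber vials, 55 mm high over all. Origin: centre of its underside.
- amber_bottle: Bystander: loose amber bottle with a blue cap, 84 mm across, 190 mm high. Origin: centre of its underside.
- jar: Bystander: loose clear jar with a blue lid, 70 mm across, 110 mm high. Origin: centre of its underside.
- loader: Fixed stand of the loader, below the lane: a grey base plate 340 x 160 x 12 mm on the bench, with a white housing under the lane's upper half and two slim posts 60 mm either side. Origin: centre of the plate's underside; its x runs level from the low end towards the high end of the lane. The lane's upper end is about 250 mm above the bench.
Not all that is in view belongs to the job. What is shaped like the cartridge but green or yellow is not meant.

How it is judged:
By the outcome, as a careful person would: the job done as asked, in the order asked, and still so for the second after the job is handed in, with the robot touching nothing.
It also fails if it takes over 38 s, if anything falls off the work surface, if the arm or the gripper's body presses on something with over 40 N, if the wrist force passes 120 N, or if a joint passes its speed limit or range.

## Working session

There is one attempt and no reset: what is moved stays moved. The work goes in short steps, Python scripts to look and compute and a tool call to move; the robot and the scene stay as the last step left them, time stands still between calls to the robot, and variables do not carry over. Pictures are saved under pics/ and viewed, and the job is handed in when it is done.

Besides the shell and the picture viewer there is one more tool, called after "Request:" as a command line: name --pt "numbers of a row" for each row, then --argument value for the rest. drive_tool: Moves the arm, as the interface text tells. Its arguments: {"type":"object","properties":{"increments":{"type":"array"},"squeeze":{"type":"number"}},"required":["increments"]}

```bash
ls; mkdir -p pics; python3 - <<'E'
from plant import robot
import cv2,pickle
s=robot.read_state();print(s)
for n in("scene","top","wrist"):
    c=robot.read_camera(n);cv2.imwrite(f"pics/{n}0.png",c["image"][:,:,::-1]);pickle.dump(c,open(f"{n}0.pkl","wb"))
    print(n,{k:v for k,v in c.items() if k!="image"})
E
```

```text
pics
{'t': 0.0, 'q': array([-1.18839005e+00,  1.31112025e-01,  1.48922279e+00,  5.00323257e-05,
        1.52300183e+00, -8.54075434e-02]), 'dq': array([-0.0001244 , -0.00094561, -0.00034799, -0.00119253, -0.0015945 ,
        0.00071871]), 'joint_torque': array([-3.50173323e-03, -5.59843755e+01, -4.91765034e+01,  7.63827679e-02,
        3.52920243e-02, -1.36303606e-04]), 'tool_pos': array([ 0.27040714, -0.53505483,  0.24264778]), 'orientation': array([-3.05435752e+00, -7.27752508e-01,  3.27500183e-04]), 'force': array([ 0.31589434, -0.49119135, -0.58038523]), 'wrist_torque': array([ 0.03955266, -0.039315  , -0.02257565]), 'opening': 0.09290981589547892}
scene {'fx': 454.01303563373955, 'fy': 454.01303563373955, 'cx': 317.63257346256523, 'cy': 236.81182100229535, 'T': array([[ 7.99182539e-01,  4.65787931e-01, -3.79932721e-01,
         1.02306632e+00],
       [ 6.01088393e-01, -6.19171696e-01,  5.05291158e-01,
        -5.20198993e-01],
       [ 1.14935618e-04, -6.32193019e-01, -7.74810927e-01,
         1.06976372e+00],
       [ 0.00000000e+00,  0.00000000e+00,  0.00000000e+00,
         1.00000000e+00]])}
top {'fx': 535.5513358747675, 'fy': 535.5513358747675, 'cx': 322.4544667920779, 'cy': 247.40765417125922, 'T': array([[-0.00556632, -0.99612211,  0.08780526,  0.43379847],
       [-0.99991077,  0.00661076,  0.01160861,  0.07056095],
       [-0.01214405, -0.0877328 , -0.99607002,  1.63286487],
       [ 0.        ,  0.        ,  0.        ,  1.        ]])}
wrist {'fx': 371.64829954431775, 'fy': 371.64829954431775, 'cx': 320.21499239103736, 'cy': 243.74277124229368, 'mount': array([[ 5.24811036e-04, -9.63741028e-01, -2.66838819e-01,
         7.34381953e-02],
       [ 9.99999750e-01,  3.79527226e-04,  5.96033762e-04,
         8.56469471e-04],
       [-4.73149594e-04, -2.66839065e-01,  9.63740987e-01,
        -1.40894340e-01],
       [ 0.00000000e+00,  0.00000000e+00,  0.00000000e+00,
         1.00000000e+00]])}
```

View pics/scene0.png

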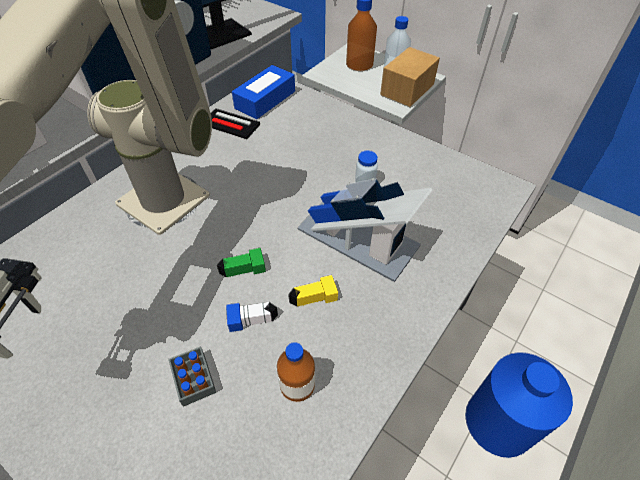

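View pics/top0.png

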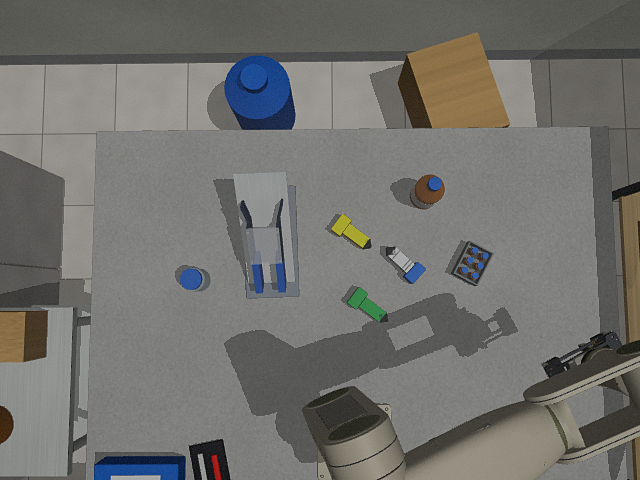

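Top view: the candidates are white/blue at (405,264), yellow at (352,232) and green at (367,304). White with the blue shoulder fits the description. I'll confirm it in an enlarged crop.

```bash
cat > h.py <<'E'
import numpy as np,cv2
from scipy.spatial.transform import Rotation as R
def ray(c,u,v):
    d=np.array([(u-c["cx"])/c["fx"],(v-c["cy"])/c["fy"],1.]);return c["T"][:3,3],c["T"][:3,:3]@d
def onz(c,u,v,z):
    o,d=ray(c,u,v);return o+d*(z-o[2])/d[2]
def proj(c,p):
    T=c["T"];q=T[:3,:3].T@(np.asarray(p)-T[:3,3]);return np.array([c["fx"]*q[0]/q[2]+c["cx"],c["fy"]*q[1]/q[2]+c["cy"]])
def tri(c1,u1,c2,u2):
    o1,d1=ray(c1,*u1);o2,d2=ray(c2,*u2);d1=d1/np.linalg.norm(d1);d2=d2/np.linalg.norm(d2)
    s=np.linalg.lstsq(np.c_[d1,-d2],o2-o1,rcond=None)[0];a=o1+d1*s[0];b=o2+d2*s[1]
    return (a+b)/2,np.linalg.norm(a-b)
def crop(img,x0,y0,x1,y1,k,name):
    cv2.imwrite(name,cv2.resize(img[y0:y1,x0:x1,::-1],None,fx=k,fy=k,interpolation=cv2.INTER_CUBIC))
E
python3 - <<'E'
import pickle
from h import *
t=pickle.load(open("top0.pkl","rb"));s=pickle.load(open("scene0.pkl","rb"))
crop(t["image"],370,230,450,290,10,"pics/c1.png")
crop(s["image"],215,290,295,350,10,"pics/c2.png")
crop(t["image"],210,160,330,310,4,"pics/c3.png")
crop(s["image"],290,170,450,290,5,"pics/c4.png")
E
```

```text
(no output)
```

View pics/c1.png

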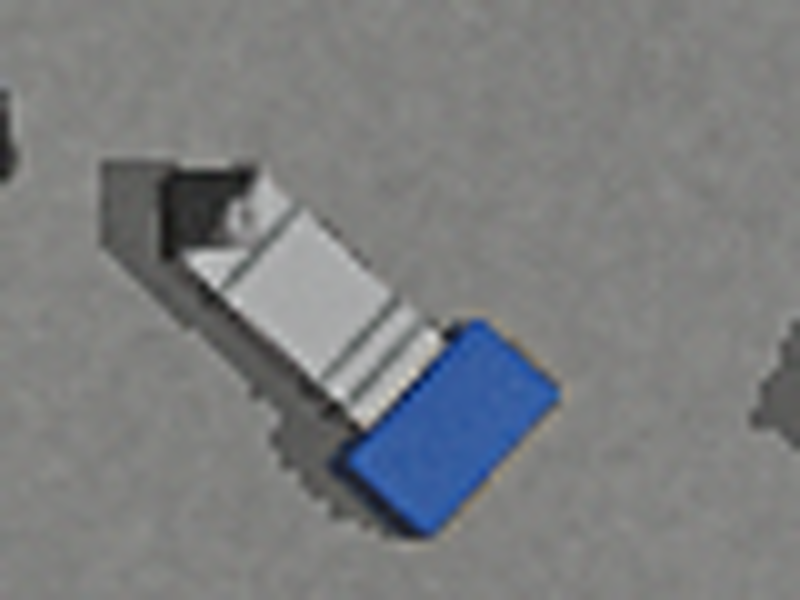

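View pics/c2.png

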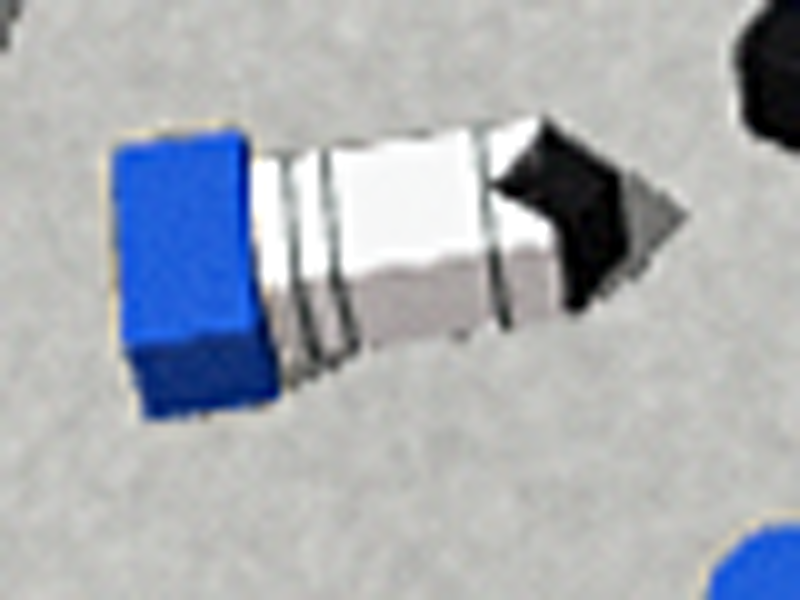

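View pics/c3.png

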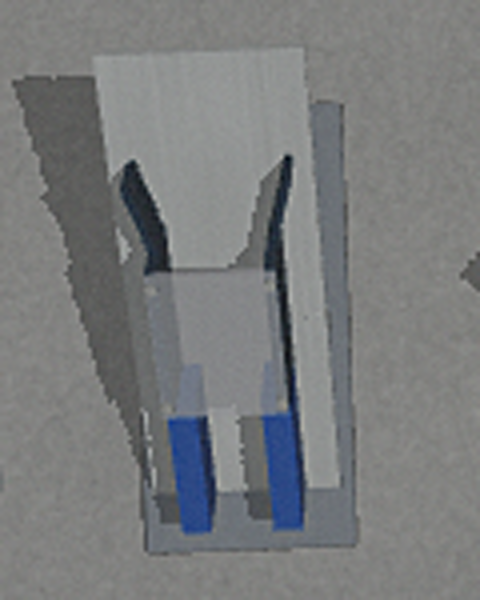

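View pics/c4.png

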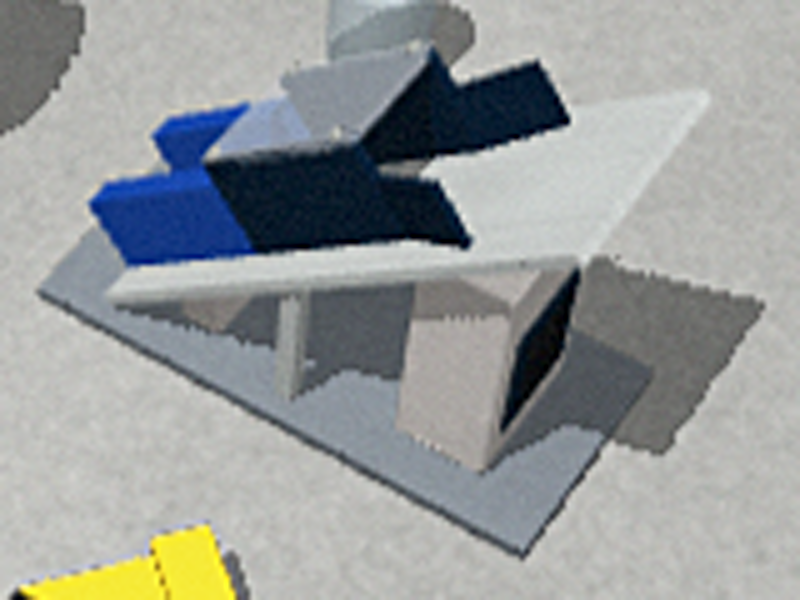

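Confirmed: the top crop shows white barrel, blue shoulder (about (415,272)) and black nose (about (386,247)). It's the only one that fits; the yellow and green ones are decoys. Next I'll measure the cartridge, lane and bystanders.

```bash
python3 - <<'E'
import pickle
from h import *
t=pickle.load(open("top0.pkl","rb"));s=pickle.load(open("scene0.pkl","rb"))
def blue(c,x0,y0,x1,y1):
    h=cv2.cvtColor(c["image"],cv2.COLOR_RGB2HSV);m=cv2.inRange(h,(100,130,70),(130,255,255));k=np.zeros_like(m);k[y0:y1,x0:x1]=m[y0:y1,x0:x1];return k
m=blue(t,395,255,430,290)
cn=max(cv2.findContours(m,0,cv2.CHAIN_APPROX_NONE)[0],key=cv2.contourArea)
P=np.array([onz(t,u,v,.044)[:2] for u,v in cn[:,0]])*1000
r=cv2.minAreaRect(P.astype(np.float32));print("shoulder top view",r)
# nose: top crop edges
nose=onz(t,386.2,246.8,.044)[:2]*1000;print("nose",nose)
c=np.array(r[0]);d=nose-c;print("len",np.linalg.norm(d),"(exp 112.5) yaw",np.degrees(np.arctan2(d[1],d[0])))
# scene: shoulder top corners from crop
for n,u in dict(backL=(215+115/10,290+150/10),frontL=(215+245/10,290+133/10),frontR=(215+265/10,290+330/10),backR=(215+130/10,290+343/10)).items():
    print(n,onz(s,*u,.044)[:2]*1000)
print("scene nose",onz(s,215+62.5,290+18.5,.044)*1000)
ct=lambda x,y:(210+x/4,160+y/4); cs=lambda x,y:(290+x/5,170+y/5)
zu=.095+.245*np.sin(np.radians(38));zl=.095-.115*np.sin(np.radians(38))
UL=onz(t,*ct(93,56),zu);UR=onz(t,*ct(303,48),zu);LR=onz(t,*ct(341,488),zl)
print("lane",UL*1000,UR*1000,LR*1000)
print("tri UL? ",tri(t,ct(93,56),s,cs(710,93)),"UR",tri(t,ct(303,48),s,cs(585,260)),"LR",tri(t,ct(341,488),s,cs(108,298)))
d=(LR-UR)[:2];print("yaw dn",np.degrees(np.arctan2(d[1],d[0])),np.linalg.norm(d),.36*np.cos(np.radians(38)))
d=(UL-UR)[:2];print("across",np.degrees(np.arctan2(d[1],d[0])),np.linalg.norm(d))
# jaws
zj=.095+.05*np.cos(np.radians(38))
a=onz(t,*ct(208,415),zj);b=onz(t,*ct(263,415),zj);print("jaw inner top up",a*1000,b*1000)
# bystanders
print("jar lid",onz(t,191,279,.11),"bottle cap",onz(t,435,184,.19),"tray",onz(t,472,263,.05))
# base plate corners z=.012
for q in [(145,553),(357,545),(343,101)]: print("plate",onz(t,*ct(*q),.012)*1000)
E
```

```text
shoulder top view ((498.2679138183594, -183.7596435546875), (33.20659637451172, 56.93489456176758), 44.320072174072266)
nose [ 574.41560274 -100.55093121]
len 112.79255444541745 (exp 112.5) yaw 47.537095349159436
backL [ 468.3159024  -176.25448058]
frontL [ 491.79832256 -152.21958229]
frontR [ 535.28749907 -191.2615342 ]
backR [ 510.61465818 -214.40181012]
scene nose [ 580.8944117  -104.57636705   44.        ]
lane [751.97473108 320.91715269 245.83706145] [756.17495556 182.33708883 245.83706145] [471.95585899 171.51747532  24.19893034]
tri UL?  (array([0.75474651, 0.32286408, 0.24220258]), np.float64(0.004471868692603311)) UR (array([0.75972913, 0.18444324, 0.24163552]), np.float64(0.006082772512385921)) LR (array([0.47439936, 0.17392761, 0.01964238]), np.float64(0.006302654428019871))
yaw dn -177.81992482792526 0.28442496179108806 0.2836838712984199
across 91.73604686180857 0.13864370157711037
jaw inner top up [520.99351781 257.88536838 134.40053768] [520.75162262 219.2688317  134.40053768]
jar lid [0.48018927 0.46327818 0.11      ] bottle cap [ 0.73248425 -0.22043174  0.19      ] tray [ 0.52423406 -0.35186255  0.05      ]
plate [424.14906078 320.3419485   12.        ]
plate [429.27604367 160.2590439   12.        ]
plate [768.8935485 170.4178021  12.       ]
```

The cartridge origin is near (533,-150) mm at yaw ≈45°, and the lane origin is near (561,245,95) mm, heading ≈-178°. I'll move above the grasp, then check with the wrist camera.

Request:
drive_tool --pt "0 10.2 15.2 -2.8 0 0 0.318" --pt "0 10.2 15.2 -2.8 0 0 0.318" --pt "0 10.2 15.2 -2.8 0 0 0.318" --pt "0 10.2 15.2 -2.8 0 0 0.318" --pt "0 10.2 15.2 -2.8 0 0 0.318" --pt "0 10.2 15.2 -2.8 0 0 0.318" --pt "0 10.2 15.2 -2.8 0 0 0.318" --pt "0 10.2 15.2 -2.8 0 0 0.318" --pt "0 10.2 15.2 -2.8 0 0 0.318" --pt "0 10.2 15.2 -2.8 0 0 0.318" --pt "0 10.2 15.2 -2.8 0 0 0.318" --pt "0 10.2 15.2 -2.8 0 0 0.318" --pt "0 10.2 15.2 -2.8 0 0 0.318" --pt "0 10.2 15.2 -2.8 0 0 0.318" --pt "0 10.2 15.2 -2.8 0 0 0.318" --pt "0 10.2 15.2 -2.8 0 0 0.318" --squeeze 25

```text
t: 1.48
tool_pos: [0.5251, -0.157, 0.1739]
orientation: [2.903, 1.2, 0.0]
force: [-0.8, 0.3, -0.7]
opening: 0.0928
```

```bash
cat >> h.py <<'E'
def wonz(c,st,u,v,z):
    dx,dy=u-c["cx"],v-c["cy"];r=np.hypot(dx,dy);th=r/c["fx"]
    d=np.array([np.sin(th)*dx/r,np.sin(th)*dy/r,np.cos(th)])
    Rt=R.from_rotvec(st["orientation"]).as_matrix();M=c["mount"]
    o=st["tool_pos"]+Rt@M[:3,3];d=Rt@M[:3,:3]@d
    return o+d*(z-o[2])/d[2]
E
python3 - <<'E'
from plant import robot
from h import *
import pickle
st=robot.read_state();c=robot.read_camera("wrist");pickle.dump((st,c),open("w1.pkl","wb"))
cv2.imwrite("pics/w1.png",c["image"][:,:,::-1])
print(st["t"],st["tool_pos"],st["orientation"],st["q"],st["force"])
E
```

```text
1.4833 [ 0.52507576 -0.1569742   0.17392396] [2.90289419e+00 1.19988438e+00 4.16688942e-05] [-3.83844173e-01  3.35280974e-02  1.71901569e+00 -3.37784284e-04
  1.38868583e+00  4.03105596e-01] [-0.83202872  0.29221054 -0.69110252]
```

View pics/w1.png

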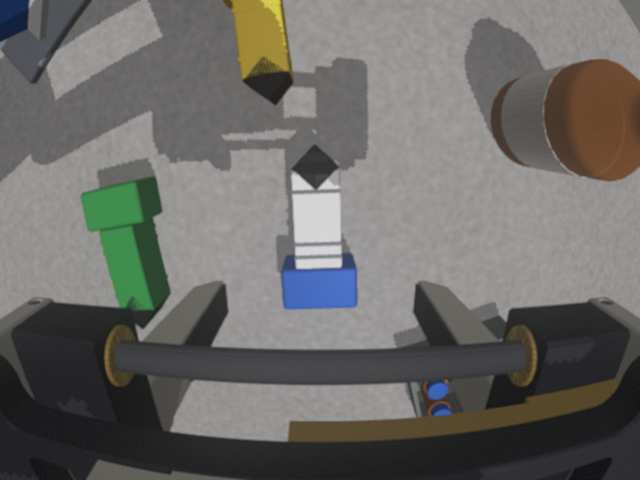

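The wrist view shows the cartridge nose at (315,146) and the shoulder's rear edge from (284,308) to (356,307). It is well centred between the fingers.

```bash
python3 - <<'E'
import pickle
from h import *
st,c=pickle.load(open("w1.pkl","rb"))
crop(c["image"],260,130,380,320,4,"pics/w1c.png")
P=lambda u,v:wonz(c,st,u,v,.044)[:2]*1000
n=P(315,146);a=P(284,308);b=P(356,307.5);m=(a+b)/2
print(n,a,b,np.linalg.norm(a-b),m,np.linalg.norm(n-m))
d=n-m;print("yaw",np.degrees(np.arctan2(d[1],d[0])),"shoulder",np.degrees(np.arctan2(*(a-b)[::-1]))-90,"origin",(n+m)/2)
E
```

```text
[ 573.44109897 -104.62169939] [ 465.77831102 -176.18194836] [ 507.03690255 -216.8971001 ] 57.96546347906626 [ 486.40760678 -196.53952423] 126.58481459392426
yaw 46.5634541748928 shoulder 45.37983320866121 origin [ 529.92435288 -150.58061181]
```

View pics/w1c.png

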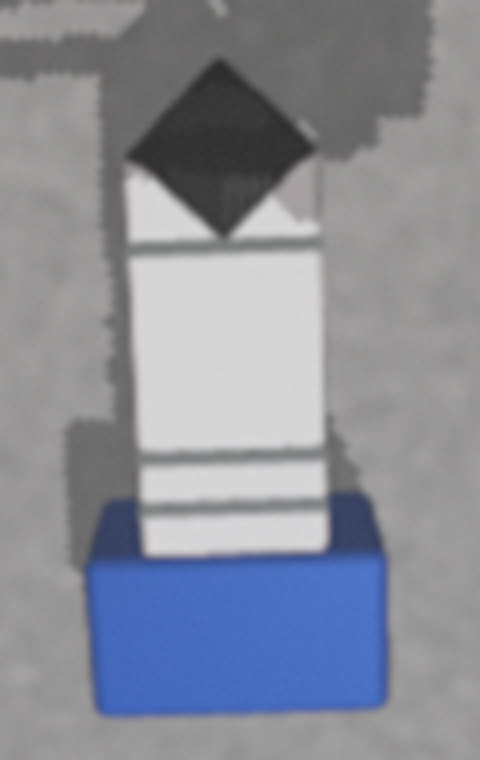

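Request:
drive_tool --pt "0 0 0 -3.5 0 0 0.015" --pt "0 0 0 -3.5 0 0 0.015" --pt "0 0 0 -4.5 0 0 0.015" --pt "0 0 0 -5.2 0 0 0.015" --pt "0 0 0 -5.7 0 0 0.015" --pt "0 0 0 -5.7 0 0 0.015" --pt "0 0 0 -5.7 0 0 0.015" --pt "0 0 0 -5.7 0 0 0.015" --pt "1 0 0 -5.7 0 0 0.015" --pt "1 0 0 -5.7 0 0 0.015" --pt "1 0 0 -5.7 0 0 0.015" --pt "1 0 0 -5.7 0 0 0.015" --pt "1 0 0 -5.7 0 0 0.015" --pt "1 0 0 -5.7 0 0 0.015" --pt "1 0 0 -5.7 0 0 0.015" --pt "1 0 0 -5.7 0 0 0.015" --pt "1 0 0 -5.7 0 0 0.015" --pt "1 0 0 -5.7 0 0 0.015" --squeeze 30

```text
t: 3.03
tool_pos: [0.5254, -0.1554, 0.0311]
orientation: [-2.893, -1.224, 0.0]
force: [-0.7, 2.2, 0.0]
opening: 0.0359
```

Request:
drive_tool --pt "1 0 0 1.0 0 0 0" --pt "1 0 0 2.5 0 0 0" --pt "1 0 0 4 0 0 0" --pt "1 0 0 5.5 0 0 0" --pt "1 0 0 7 0 0 0" --pt "1 0 0 8.5 0 0 0" --pt "1 0 0 10 0 0 0" --pt "1 0 0 11.5 0 0 0" --pt "1 0 0 13 0 0 0" --pt "1 0 0 13 0 0 0" --pt "1 0 0 13 0 0 0"

```text
t: 3.95
tool_pos: [0.5266, -0.156, 0.3587]
orientation: [2.89, 1.223, 0.006]
force: [0.4, -0.4, -3.5]
opening: 0.0357
```

```bash
cat >> h.py <<'E'
def lane(psi=-178.1,o=(.5615,.2455,.095)):
    p=np.radians(psi);s,c=np.sin(np.radians(38)),np.cos(np.radians(38))
    x=np.array([c*np.cos(p),c*np.sin(p),-s]);z=np.array([s*np.cos(p),s*np.sin(p),c])
    return np.c_[x,np.cross(z,x),z],np.array(o)
def goal(lx,ly,h):
    L,o=lane();p=o+L@np.array([lx,ly,h])
    return p,np.c_[L[:,0],-L[:,1],-L[:,2]]
def inc(st,lx,ly,h):
    p,G=goal(lx,ly,h);Rt=R.from_rotvec(st["orientation"]).as_matrix()
    return p,(p-st["tool_pos"])/.025,R.from_matrix(G@Rt.T).as_rotvec()
E
python3 - <<'E'
from plant import robot
from h import *
st=robot.read_state();print(st["t"],st["tool_pos"],st["orientation"],st["force"],st["wrist_torque"],st["opening"],st["q"])
for h in(.13,.05,.031):print(h,inc(st,-.19,0,h))
c=robot.read_camera("scene");cv2.imwrite("pics/s2.png",c["image"][:,:,::-1])
E
```

```text
3.95 [ 0.52655388 -0.15596201  0.35872771] [2.88989337 1.22301818 0.00554571] [ 0.36381311 -0.37249386 -3.46989792] [-0.01722682 -0.05530135  0.0410341 ] 0.03571756615610319 [-3.81308283e-01 -3.05800621e-02  1.44713066e+00 -3.27476097e-05
  1.72002995e+00  3.88784023e-01]
0.13 (array([0.63114774, 0.24781045, 0.31441708]), array([ 4.18375428, 16.15089871, -1.77242509]), array([-0.77375741, -0.33647924,  2.26452495]))
0.05 (array([0.68037358, 0.24944344, 0.25137622]), array([ 6.15278787, 16.21621828, -4.2940595 ]), array([-0.77375741, -0.33647924,  2.26452495]))
0.031 (array([0.69206472, 0.24983128, 0.23640401]), array([ 6.62043334, 16.23173168, -4.89294767]), array([-0.77375741, -0.33647924,  2.26452495]))
```

View pics/s2.png

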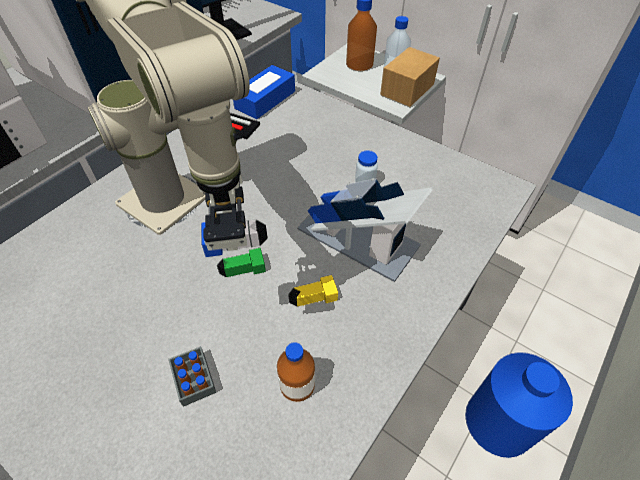

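Request:
drive_tool --pt "1 0.37 1.6 0 -0.077 -0.034 0.226" --pt "1 0.37 1.6 0 -0.077 -0.034 0.226" --pt "1 0.74 3.2 0 -0.155 -0.067 0.453" --pt "1 0.74 3.2 0 -0.155 -0.067 0.453" --pt "1 1.1 4.8 0 -0.232 -0.101 0.679" --pt "1 1.1 4.8 0 -0.232 -0.101 0.679" --pt "1 1.5 6.4 0 -0.31 -0.135 0.906" --pt "1 1.5 6.4 0 -0.31 -0.135 0.906" --pt "1 1.85 8.1 0 -0.387 -0.168 1.132" --pt "1 1.85 8.1 0 -0.387 -0.168 1.132" --pt "1 2.2 9.7 0 -0.464 -0.202 1.359" --pt "1 2.2 9.7 0 -0.464 -0.202 1.359" --pt "1 2.6 11.3 0 -0.542 -0.236 1.585" --pt "1 2.6 11.3 0 -0.542 -0.236 1.585" --pt "1 3.0 12.9 0 -0.619 -0.269 1.812" --pt "1 3.0 12.9 0 -0.619 -0.269 1.812" --pt "1 3.3 14.5 0 -0.696 -0.303 2.038" --pt "1 3.3 14.5 0 -0.696 -0.303 2.038" --pt "1 3.7 16.1 0 -0.774 -0.336 2.265" --pt "1 3.7 16.1 0 -0.774 -0.336 2.265"

```text
t: 5.67
tool_pos: [0.6165, 0.251, 0.3484]
orientation: [-0.052, 2.484, 0.007]
force: [0.5, 0.2, -3.5]
opening: 0.0362
```

```bash
python3 - <<'E'
from plant import robot
from h import *
import pickle
st=robot.read_state();print(st["t"],st["tool_pos"],st["orientation"],st["force"],st["opening"],st["q"])
for h in(.15,.05,.031):print(h,inc(st,-.19,0,h))
for n in("scene","top","wrist"):
    c=robot.read_camera(n);pickle.dump((st,c),open(f"{n}3.pkl","wb"));cv2.imwrite(f"pics/{n}3.png",c["image"][:,:,::-1])
    if n=="scene":crop(c["image"],270,90,470,290,4,"pics/s3.png") 
E
```

```text
5.6667 [0.61653946 0.25104021 0.34844258] [-0.05240143  2.48418413  0.00707487] [ 0.4935583   0.2221246  -3.47437827] 0.03624368027125808 [ 0.43833186 -0.23885155  1.78720455 -0.29316484  0.99751731 -1.09069488]
0.15 (array([0.61884128, 0.24740221, 0.33017729]), array([ 0.09207288, -0.14552014, -0.73061157]), array([ 0.00800384, -0.00610787, -0.00634568]))
0.05 (array([0.68037358, 0.24944344, 0.25137622]), array([ 2.55336486, -0.06387068, -3.88265458]), array([ 0.00800384, -0.00610787, -0.00634568]))
0.031 (array([0.69206472, 0.24983128, 0.23640401]), array([ 3.02101034, -0.04835728, -4.48154276]), array([ 0.00800384, -0.00610787, -0.00634568]))
```

View pics/wrist3.png

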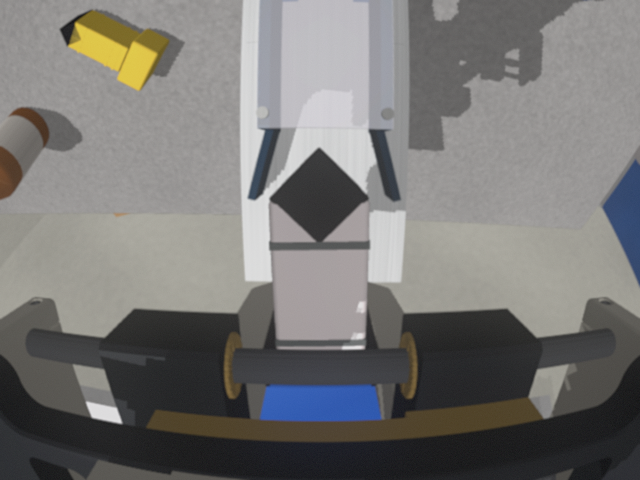

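```bash
python3 -c "
import cv2;a=cv2.imread('pics/s3.png');cv2.imwrite('pics/s3b.png',cv2.resize(a,(600,600)))"
```

```text
(no output)
```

View pics/s3b.png

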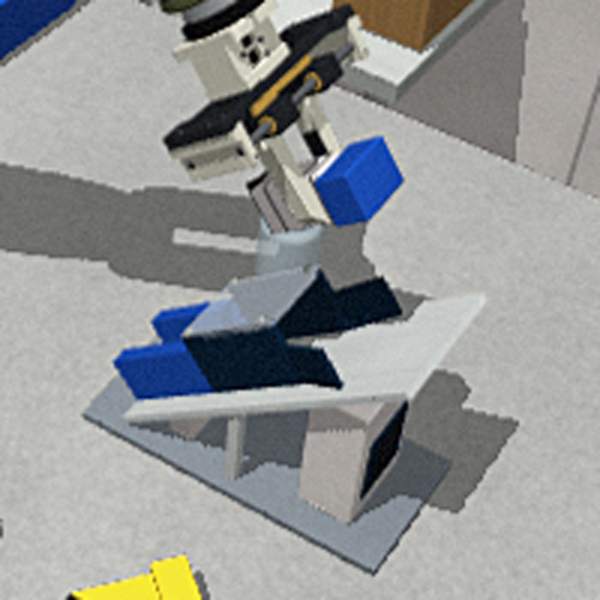

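The wrist view shows the nose at (319,149), aimed between the guide tips (252,198) and (397,198). The lane's upper corners are at (245,281) and (403,282). I'll check my lane estimate against these.

```bash
python3 - <<'E'
import pickle
from h import *
st,c=pickle.load(open("wrist3.pkl","rb"));L,o=lane()
def lp(u,v,h):
    dx,dy=u-c["cx"],v-c["cy"];r=np.hypot(dx,dy);th=r/c["fx"]
    d=np.array([np.sin(th)*dx/r,np.sin(th)*dy/r,np.cos(th)])
    Rt=R.from_rotvec(st["orientation"]).as_matrix();M=c["mount"]
    q=st["tool_pos"]+Rt@M[:3,3];d=Rt@M[:3,:3]@d
    q=L.T@(q-o);d=L.T@d;return (q+d*(h-q[2])/d[2])*1000
for n,u,v,h in [("UL",245,281,0),("UR",403,282,0),("coverL",258,128,.068),("coverR",393,128,.068),("tipL",250,199,.04),("tipR",399,199,.04)]:print(n,lp(u,v,h))
E
```

```text
UL [-244.2493275   64.3653832    0.       ]
UR [-243.62721078  -77.19418996    0.        ]
coverL [-114.6588792    38.08717425   68.        ]
coverR [-113.47114728  -48.35177019   68.        ]
tipL [-164.95507757   49.27140078   40.        ]
tipR [-163.61893265  -59.99820608   40.        ]
```

That state reading was stale: two camera calls ran before the wrist picture. I'll let the arm settle and measure again.

Request:
drive_tool --pt "1 0 0 0 0 0 0" --pt "1 0 0 0 0 0 0" --pt "1 0 0 0 0 0 0" --pt "1 0 0 0 0 0 0"

```text
t: 6.15
tool_pos: [0.6182, 0.2466, 0.3565]
orientation: [-0.037, 2.476, 0.008]
force: [0.5, 0.3, -2.7]
opening: 0.0363
```

```bash
cat >>h.py <<'E'
def lp(c,st,u,v,h):
    L,o=lane();dx,dy=u-c["cx"],v-c["cy"];r=np.hypot(dx,dy);th=r/c["fx"]
    d=np.array([np.sin(th)*dx/r,np.sin(th)*dy/r,np.cos(th)])
    Rt=R.from_rotvec(st["orientation"]).as_matrix();M=c["mount"]
    q=st["tool_pos"]+Rt@M[:3,3];d=Rt@M[:3,:3]@d
    q=L.T@(q-o);d=L.T@d;return ((q+d*(h-q[2])/d[2])*1000).round(1)
E
python3 - <<'E'
from plant import robot
from h import *
import pickle
st=robot.read_state();c=robot.read_camera("wrist")
print(st["t"],st["tool_pos"],st["orientation"],st["dq"])
pickle.dump((st,c),open("wrist4.pkl","wb"));crop(c["image"],220,90,430,300,2.8,"pics/w4.png")
for h in(.15,.05,.031):print(h,inc(st,-.19,0,h))
E
```

```text
6.15 [0.61817413 0.24657611 0.35649893] [-0.03725985  2.4760078   0.00795498] [ 0.00321652 -0.00191912 -0.00258962  0.00297244 -0.00228803 -0.00984598]
0.15 (array([0.61884128, 0.24740221, 0.33017729]), array([ 0.0266859 ,  0.033044  , -1.05286563]), array([0.0034825 , 0.00219752, 0.00428926]))
0.05 (array([0.68037358, 0.24944344, 0.25137622]), array([ 2.48797787,  0.11469346, -4.20490864]), array([0.0034825 , 0.00219752, 0.00428926]))
0.031 (array([0.69206472, 0.24983128, 0.23640401]), array([ 2.95562335,  0.13020686, -4.80379682]), array([0.0034825 , 0.00219752, 0.00428926]))
```

View pics/w4.png

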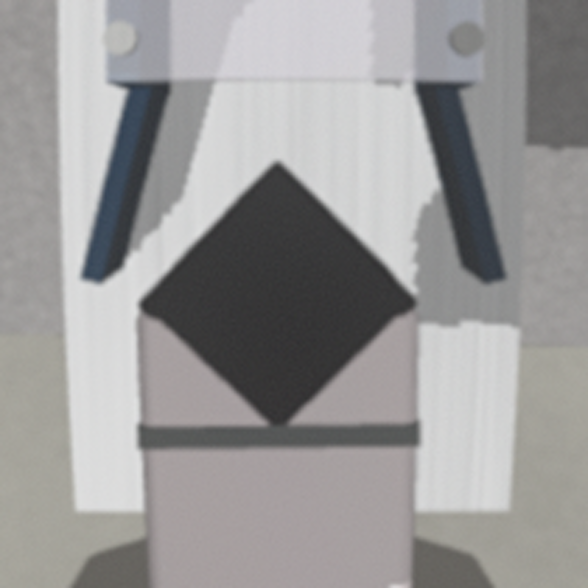

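```bash
python3 - <<'E'
import pickle
from h import *
st,c=pickle.load(open("wrist4.pkl","rb"))
f=lambda x,y:(220+x/2.8-.3,90+y/2.8-.3)
for n,x,y,h in [("UL",76,511,0),("UR",511,511,0),("cL",106,80,.068),("cR",484,80,.068),("gtL",92,282,.04),("gtR",495,282,.04)]:print(n,lp(c,st,*f(x,y),h))
L,o=lane();G=st["tool_pos"];print("tool in lane",L.T@(G-o)*1000)
# nose tip in tool frame at top-of-part plane: h = TCP - 31+44 = 13 above tcp
h=(L.T@(G-o))[2]+.013;print("nose",lp(c,st,*f(277,162),h),"corners",lp(c,st,*f(139,303),h),lp(c,st,*f(415,303),h), "rear band",lp(c,st,*f(139,436),h),lp(c,st,*f(418,434),h))
E
```

```text
UL [-244.8   69.     0. ]
UR [-244.6  -71.5    0. ]
cL [-114.5   43.1   68. ]
cR [-114.3  -45.    68. ]
gtL [-165.9   52.7   40. ]
gtR [-165.7  -54.3   40. ]
tool in lane [-205.65820662    0.80352637  171.16910973]
nose [-133.3    2.1  184.2] corners [-150.6   19.3  184.2] [-150.6  -15.1  184.2] rear band [-167.8   19.8  184.2] [-167.5  -15.9  184.2]
```

The lane estimate agrees to about 1 mm (centre at lane y ≈ -1.1). Next I lower to 19 mm above the floor.

Request:
drive_tool --pt "1 0.6 0.04 -1.05 0 0 0" --pt "1 1.2 0.09 -2.1 0.0035 0.002 0.004" --pt "1 1.8 0.13 -3.1 0.0035 0.002 0.004" --pt "1 2.3 0.17 -3.9 0.0035 0.002 0.004" --pt "1 2.49 0.175 -4.2 0.0035 0.002 0.004" --pt "1 2.49 0.175 -4.2 0.0035 0.002 0.004" --pt "1 2.49 0.175 -4.2 0.0035 0.002 0.004" --pt "1 2.49 0.175 -4.2 0.0035 0.002 0.004" --pt "1 2.49 0.175 -4.2 0.0035 0.002 0.004"

```text
t: 6.95
tool_pos: [0.6808, 0.2519, 0.2542]
orientation: [-0.043, 2.475, 0.016]
force: [0.5, -0.3, -3.0]
opening: 0.0358
```

```bash
python3 - <<'E'
from plant import robot
from h import *
st=robot.read_state();L,o=lane()
print(st["t"],L.T@(st["tool_pos"]-o)*1000,st["force"],st["opening"])
c=robot.read_camera("wrist");cv2.imwrite("pics/w5.png",c["image"][:,:,::-1])
c=robot.read_camera("scene");crop(c["image"],290,120,450,270,4,"pics/s5.png")
for h in(.034,.031,.06,.12):print(h,inc(st,-.19,-.0015,h)[1:])
E
```

```text
6.95 [-192.14486111   -2.43717583   51.86294033] [ 0.53017879 -0.31552741 -2.97280488] 0.0357865148494486
0.034 (array([ 0.37333223, -0.02512295, -0.6158679 ]), array([-0.00066794,  0.00338603, -0.00180657]))
0.031 (array([ 0.44717099, -0.02267346, -0.71042919]), array([-0.00066794,  0.00338603, -0.00180657]))
0.06 (array([-0.26660368, -0.04635181,  0.20366329]), array([-0.00066794,  0.00338603, -0.00180657]))
0.12 (array([-1.74337887, -0.09534149,  2.0948891 ]), array([-0.00066794,  0.00338603, -0.00180657]))
```

View pics/s5.png

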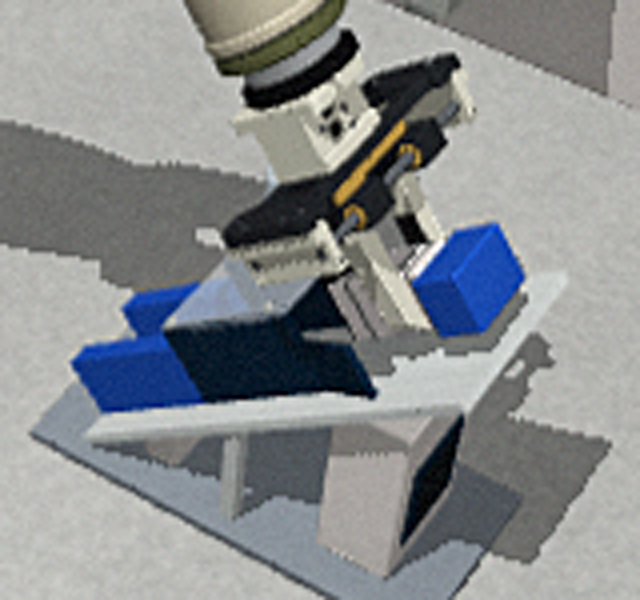

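View pics/w5.png

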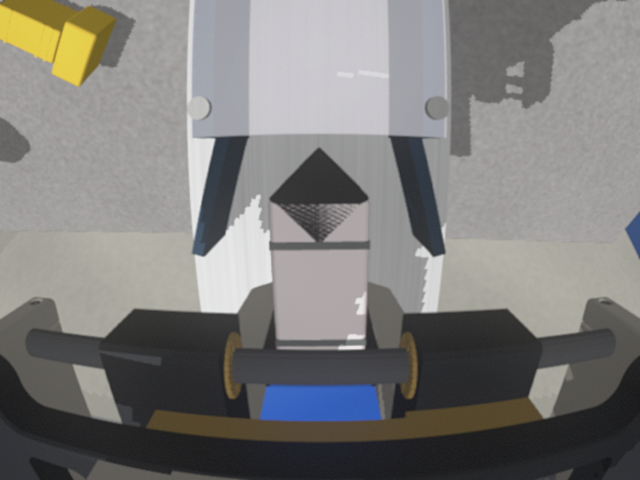

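The nose at (319,149) is centred between the guides, with the cartridge parallel to the lane. I'll lower to about 2 mm above the floor.

Request:
drive_tool --pt "1 0.14 0 -0.18 0 0 0" --pt "1 0.28 0 -0.36 0 0 0" --pt "1 0.42 0 -0.54 0 0 0" --pt "1 0.42 0 -0.54 0 0 0" --pt "1 0.42 0 -0.54 0 0 0" --pt "1 0.42 0 -0.54 0 0 0" --pt "1 0.42 0 -0.54 0 0 0"

```text
t: 7.63
tool_pos: [0.6908, 0.2513, 0.2376]
orientation: [-0.043, 2.478, 0.014]
force: [-1.1, -0.2, -3.3]
opening: 0.036
```

```bash
python3 - <<'E'
from plant import robot
from h import *
st=robot.read_state();L,o=lane()
print(st["t"],L.T@(st["tool_pos"]-o)*1000,L.T@st["force"],st["opening"],inc(st,-.19,-.0015,.031)[1:])
E
```

```text
7.6333 [-189.77870578   -1.52991339   32.65338541] [ 2.94758951  0.2055381  -1.89625718] 0.036044910597094824 (array([ 0.04770577,  0.00038537, -0.04666573]), array([ 0.00076862, -0.00018101, -0.00146403]))
```

Request:
drive_tool --pt "1 0.03 0 -0.03 0 0 0" --pt "1 0.06 0 -0.07 0 0 0" --pt "1 0.06 0 -0.07 0 0 0" --pt "1 0.06 0 -0.07 0 0 0"

```text
t: 7.97
tool_pos: [0.6923, 0.2515, 0.2367]
orientation: [-0.043, 2.478, 0.014]
force: [-6.0, -0.9, 1.3]
opening: 0.0357
```

```bash
python3 - <<'E'
from plant import robot
from h import *
st=robot.read_state();L,o=lane()
print(st["t"],L.T@(st["tool_pos"]-o)*1000,L.T@st["force"],st["opening"],inc(st,-.19,-.0015,.031)[1:])
E
```

```text
7.9667 [-190.35477052   -1.64098684   31.03507585] [3.92505878 0.70687848 4.77902772] 0.03572297832692423 (array([-0.01012607, -0.00597849, -0.00984235]), array([ 0.00054254,  0.00039444, -0.00154223]))
```

Contact: the normal force is now about +5 N, so it is lying on the floor. Release.

Request:
drive_tool --pt "0 0 0 0 0 0 0" --pt "0 0 0 0 0 0 0" --pt "0 0 0 0 0 0 0" --pt "0 0 0 0 0 0 0" --pt "0 0 0 0 0 0 0" --pt "0 0 0 0 0 0 0" --pt "0 0 0 0 0 0 0" --pt "0 0 0 0 0 0 0" --pt "0 0 0 0 0 0 0" --pt "0 0 0 0 0 0 0" --pt "0 0 0 0 0 0 0" --pt "0 0 0 0 0 0 0"

```text
t: 8.97
tool_pos: [0.6924, 0.2513, 0.236]
orientation: [-0.043, 2.478, 0.014]
force: [-0.5, -0.5, -0.3]
opening: 0.093
```

```bash
python3 - <<'E'
from plant import robot
from h import *
st=robot.read_state();print(st["t"],st["force"],st["opening"])
c=robot.read_camera("wrist");cv2.imwrite("pics/w6.png",c["image"][:,:,::-1])
c=robot.read_camera("scene");crop(c["image"],290,120,450,270,4,"pics/s6.png")
E
```

```text
8.9667 [-0.48055315 -0.49380771 -0.31652187] 0.09302326947921087
```

View pics/s6.png

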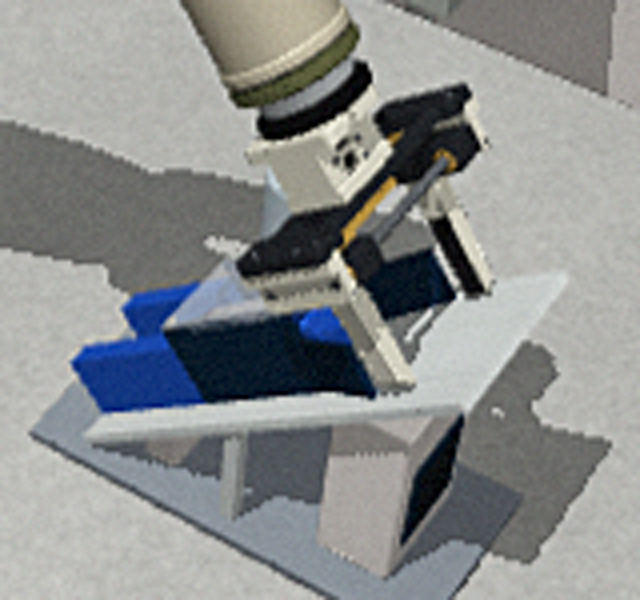

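View pics/w6.png

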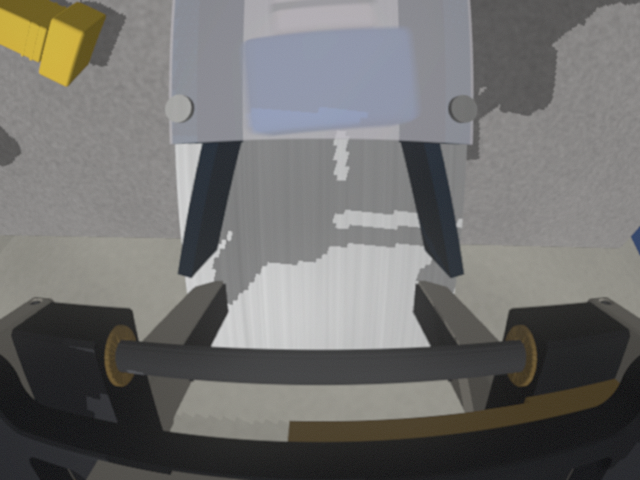

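The shoulder shows through the cover at (330,80), just inside the mouth and slightly yawed. I need to know whether it is still sliding or has stuck.

```bash
python3 - <<'E'
from plant import robot
from h import *
st=robot.read_state();L,o=lane()
print(st["t"],L.T@(st["tool_pos"]-o)*1000)
c=robot.read_camera("wrist");cv2.imwrite("pics/w7.png",c["image"][:,:,::-1]);crop(c["image"],150,0,490,160,2.3,"pics/w7c.png")
for n,u,v in [("a",248,132),("b",412,122),("c",247,40),("d",412,28)]: print(n,lp(c,st,u,v,.044))
E
```

```text
9.0667 [-190.02316876   -1.43020072   30.42441181]
a [-111.9   24.2   44. ]
b [-108.   -31.9   44. ]
c [-79.   24.8  44. ]
d [-73.7 -32.2  44. ]
```

View pics/w7c.png

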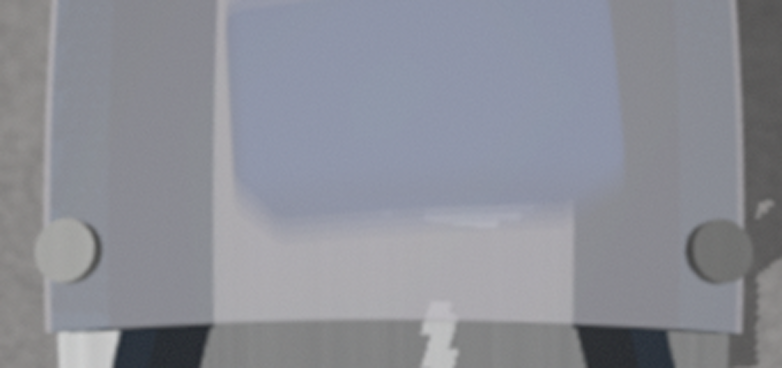

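It is still moving: the shoulder's rear edge has gone from row ~130 to ~95. I'll retreat square off the floor while it slides.

Request:
drive_tool --pt "0 -0.5 0 0.63 0 0 0" --pt "0 -1.0 0 1.26 0 0 0" --pt "0 -1.5 0 1.9 0 0 0" --pt "0 -2.0 0 2.52 0 0 0" --pt "0 -2.5 0 3.15 0 0 0" --pt "0 -2.5 0 3.15 0 0 0" --pt "0 -2.5 0 3.15 0 0 0" --pt "0 -2.5 0 3.15 0 0 0"

```text
t: 9.78
tool_pos: [0.6299, 0.2513, 0.3137]
orientation: [-0.043, 2.479, 0.014]
force: [0.2, 0.2, -0.5]
opening: 0.093
```

```bash
python3 - <<'E'
from plant import robot
from h import *
import pickle
st=robot.read_state();c=robot.read_camera("wrist");cv2.imwrite("pics/w8.png",c["image"][:,:,::-1]);pickle.dump((st,c),open("w8.pkl","wb"))
print(st["t"],st["force"])
c=robot.read_camera("scene");crop(c["image"],290,150,450,270,5,"pics/s8.png")
E
```

```text
9.7833 [ 0.20594472  0.15348249 -0.48584767]
```

View pics/w8.png

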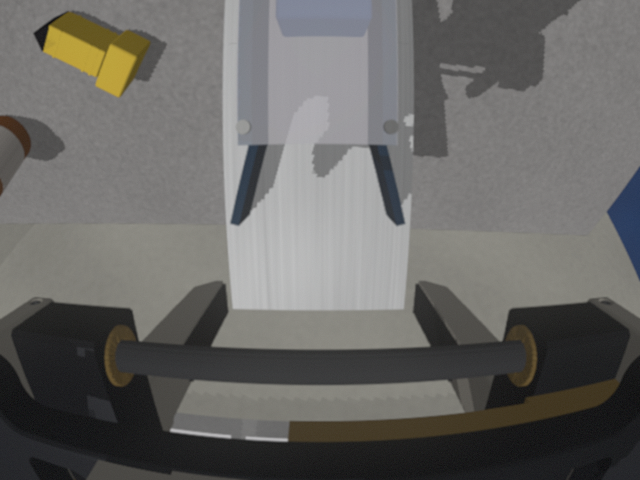

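View pics/s8.png

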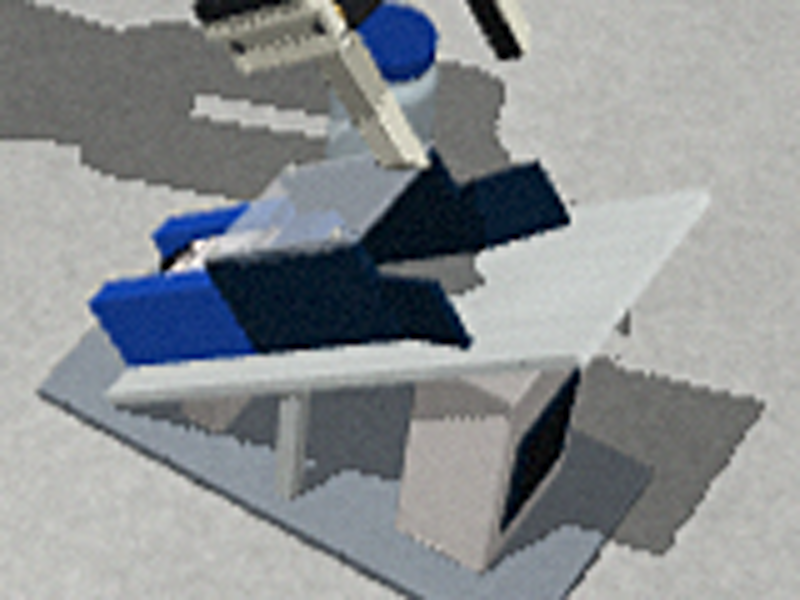

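The cartridge has come down to the jaws: the scene crop shows white barrel between them, and the wrist view has the shoulder's rear edge at row ~33. I'll move clear and measure how far home it is.

Request:
drive_tool --pt "0 -1.0 -1.5 1.0 0 0 0" --pt "0 -2.0 -3 2.0 0 0 0" --pt "0 -3.0 -4.5 2.0 0 0 0" --pt "0 -4.0 -6 2.0 0 0 0" --pt "0 -5.0 -7.5 2.0 0 0 0" --pt "0 -5.0 -9 2.0 0 0 0" --pt "0 -5.0 -10.5 2.0 0 0 0" --pt "0 -5.0 -12 2.0 0 0 0" --pt "0 -5.0 -12 2.0 0 0 0" --pt "0 -5.0 -12 2.0 0 0 0" --pt "0 -5.0 -12 2.0 0 0 0"

```text
t: 10.8
tool_pos: [0.5047, -0.0502, 0.3635]
orientation: [-0.038, 2.48, 0.013]
force: [0.1, 0.0, -0.8]
opening: 0.0929
```

```bash
python3 - <<'E'
from plant import robot
from h import *
import pickle
st,c=pickle.load(open("w8.pkl","rb"))
for u,v in [(277,34),(370,34)]: print("shoulder rear",lp(c,st,u,v,.044))
st=robot.read_state();print(st["t"],st["tool_pos"],st["force"])
t=robot.read_camera("top");s=robot.read_camera("scene");pickle.dump((t,s),open("fin.pkl","wb"))
cv2.imwrite("pics/top9.png",t["image"][:,:,::-1]);cv2.imwrite("pics/scene9.png",s["image"][:,:,::-1])
crop(t["image"],235,210,310,310,6,"pics/t9.png");crop(s["image"],300,170,400,250,7,"pics/s9.png")
E
```

```text
shoulder rear [-45.2  24.1  44. ]
shoulder rear [-44.8 -32.5  44. ]
10.8 [ 0.5047001  -0.05024933  0.36350729] [ 0.06918623  0.02802755 -0.78496517]
```

View pics/top9.png

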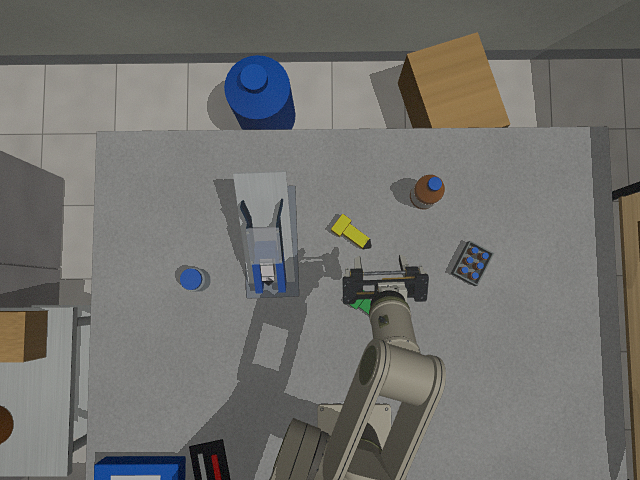

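View pics/t9.png

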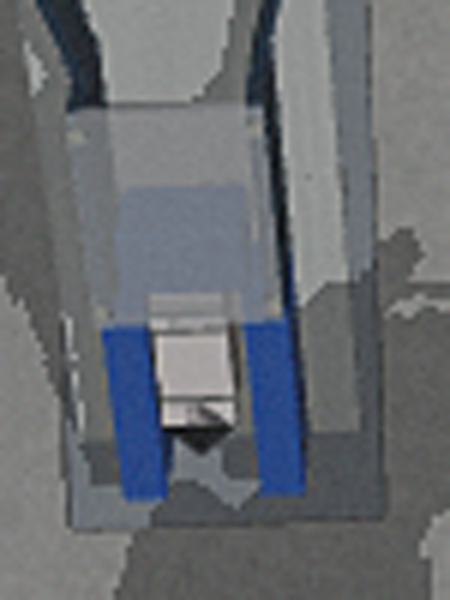

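View pics/s9.png

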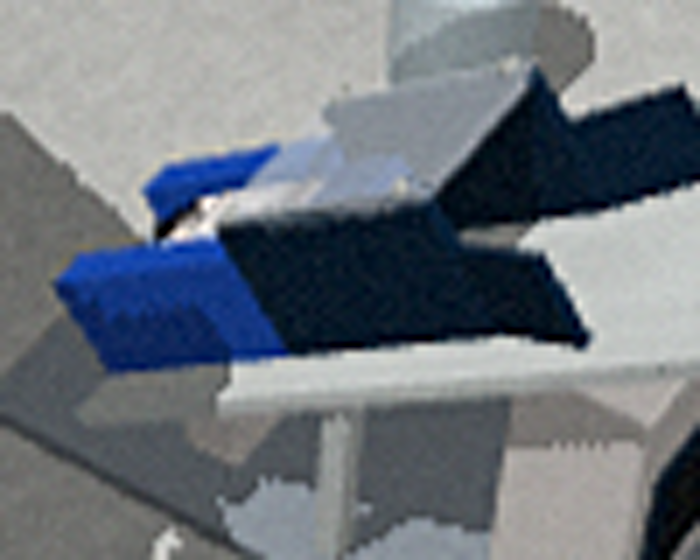

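View pics/scene9.png

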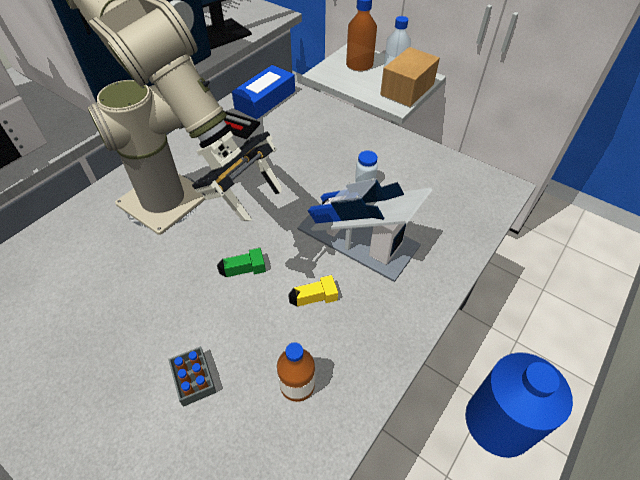

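```bash
python3 - <<'E'
import pickle
from h import *
t,s=pickle.load(open("fin.pkl","rb"));L,o=lane()
f=lambda p:(np.array(p)-[235,210]+.42)*6
def lz(c,u,h):
    q,d=ray(c,*u);q=L.T@(q-o);d=L.T@d;return ((q+d*(h-q[2])/d[2])*1000).round(1)
g=lambda x,y:(235+x/6-.42,210+y/6-.42)
for n,p in dict(nose=(202,453),nosecornL=(165,427),nosecornR=(236,427),shFL=(118,325),rearL=(126,186),rearR=(245,186)).items():print(n,lz(t,g(*p),.044))
for n,p in dict(jawL=(105,326),jawR=(290,322),jawendL=(125,500),jawendR=(305,495)).items():print(n,lz(t,g(*p),.05))
print("coverU",lz(t,g(80,103),.068),"coverLow",lz(t,g(270,320),.068))
for x in(95,77,0,-35):print("exp home",x,f(proj(t,o+L@[x/1000,-.001,.044])))
E
```

```text
nose [91.4 -4.8 44. ]
nosecornL [ 74.9 -21.2  44. ]
nosecornR [76.6 13.  44. ]
shFL [ 14.3 -37.4  44. ]
rearL [-62.7 -25.4  44. ]
rearR [-60.2  29.1  44. ]
jawL [ 10.5 -42.5  50. ]
jawR [12.3 44.4 50. ]
jawendL [113.6 -44.   50. ]
jawendR [114.8  43.7  50. ]
coverU [-121.9  -37.3   68. ] coverLow [-1.6 37.  68. ]
exp home 95 [210.57102615 458.67578831]
exp home 77 [207.15385261 428.85515639]
exp home 0 [192.03522714 296.91952029]
exp home -35 [184.88206004 234.49601128]
```

The nose measures 91–95 mm down the lane (95 is home), and one top-view pixel is about 4 mm. I have time for a closer wrist view from above the jaws.

Request:
drive_tool --pt "0 -0.5 1.5 0 0 0 0" --pt "0 -1.0 3 0 0 0 0" --pt "0 -1.5 4.5 0 0 0 0" --pt "0 -2.0 6 0 0 0 0" --pt "0 -2.5 7.5 -0.5 0 0 0" --pt "0 -2.5 9 -1 0 0 0" --pt "0 -2.5 10.5 -1 0 0 0" --pt "0 -2.5 11.6 -1 0 0 0" --pt "0 -2.5 11.6 -1 0 0 0" --pt "0 -2.5 11.6 -1 0 0 0" --pt "0 -2.5 11.6 -1 0 0 0" --pt "0 -2.5 11.6 -1 0 0 0"

```text
t: 11.9
tool_pos: [0.4422, 0.2413, 0.3399]
orientation: [-0.044, 2.478, 0.014]
force: [0.3, 0.6, 0.6]
opening: 0.093
```

```bash
python3 - <<'E'
from plant import robot
from h import *
import pickle
st=robot.read_state();c=robot.read_camera("wrist");cv2.imwrite("pics/w10.png",c["image"][:,:,::-1]);pickle.dump((st,c),open("w10.pkl","wb"))
print(st["t"],st["tool_pos"],st["dq"].round(3))
E
```

```text
11.9 [0.44216331 0.24128603 0.33989915] [-0.029 -0.012  0.001  0.    -0.002  0.001]
```

View pics/w10.png

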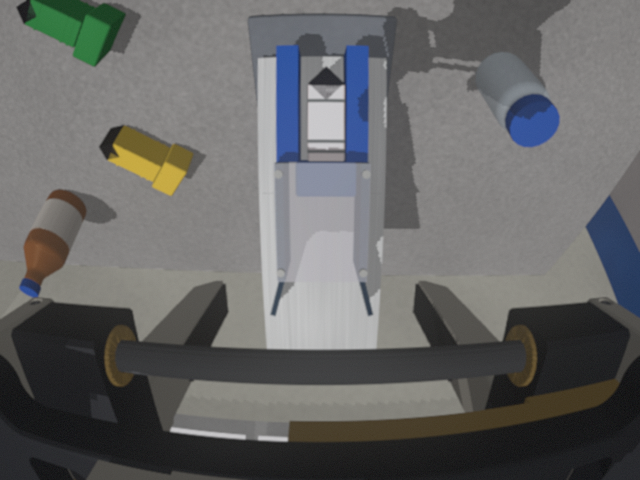

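```bash
python3 - <<'E'
import pickle
from h import *
st,c=pickle.load(open("w10.pkl","rb"))
crop(c["image"],270,35,380,215,5,"pics/w10c.png")
a=cv2.imread("pics/w10c.png");cv2.imwrite("pics/w10c.png",a[:600] if 0 else cv2.resize(a[:700],(472,600)))
for n,u,v,h in [("nose",325.5,66.5,.044),("noseback",325,83.5,.044),("band",325,99.5,.044),("rear",325,196,.044),("rear0",325,196,0),("jawend",288,46,.05),("jawend",358,46,.05),("coverlow",325,162,.068),("coverUp",325,283,.068),("upper end",322,349,0)]:print(n,lp(c,st,u,v,h))
E
```

```text
nose [94.  -3.6 44. ]
noseback [76.7 -3.2 44. ]
band [60.8 -3.2 44. ]
rear [-34.1  -3.6  44. ]
rear0 [-40.2  -4.2   0. ]
jawend [113.9  32.2  50. ]
jawend [114.3 -34.5  50. ]
coverlow [ 0.6 -3.1 68. ]
coverUp [-116.1   -3.8   68. ]
upper end [-233.4   -1.8    0. ]
```

View pics/w10c.png

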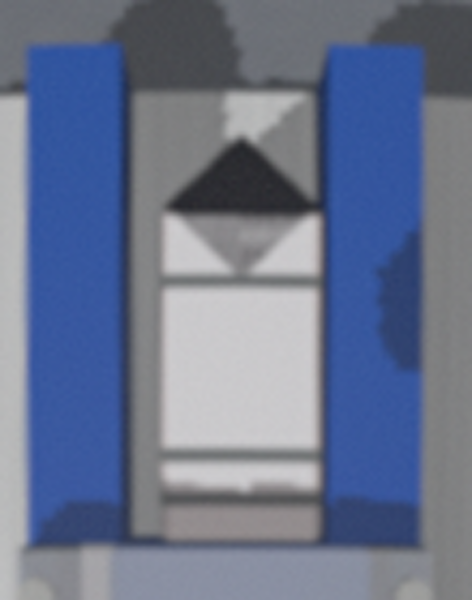

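The nose measures 94 mm with the jaw ends at 114 (true value 115), and the shoulder's rear edge is at -34. So the cartridge is fully home, straight and at rest. The bottle, jar and tray are at the same pixels as at the start. I'm handing in.

```bash
python3 - <<'E'
from plant import robot
s=robot.read_state();print(s["t"],s["force"]);print(robot.close_job())
E
```

```text
11.95 [ 0.69665374 -0.2215977   0.13708288]
the job is handed in; nothing more can be done
None
```

I gripped the white cartridge by its barrel and laid it nose first on the lane's upper floor. When I let go, it slid down under the clear cover to the jaws. I handed in at about 12 s, with the gripper clear of everything.

- **Cartridge home:** in the last close wrist view, the nose tip was 94 mm down the lane (95 is home). The shoulder's rear edge was at -34 mm (home is -35), and the cartridge lay straight between the jaws.
- **Bystanders:** the bottle, jar and tray showed at the same pixels in the top view as at the start.
- **Checks that disagreed:**
  - The coarser top view put the nose at 91 mm, up to 4 mm short; one pixel there is about 4 mm, so I trusted the wrist view.
  - An earlier wrist check showed the lane about 5 mm to one side, but that came from a stale pose reading. After the arm settled, it agreed to about 1 mm.
  - In the last wrist view the lane's far upper edge read -233 mm instead of -245, while the jaws and cover read within about 1 mm. I left that unresolved.

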